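Put the loose clamping strap away in the free bay of the spring tray

ROBOT

A 6-joint arm with a two-finger parallel gripper is mounted at the origin on the work surface. World frame = base frame: x ahead of the robot, y to its left, z up, the work surface at z = 0. Lengths are in m, angles in rad, forces in N, time in s.
With the tool pointing down it reaches from about 0.375 to 0.9 m from the base axis. Payload 3.1 kg.
Tool frame: the origin (TCP) lies on the centre line of the jaws, within the pads' length; the fingertips stand 19 mm ahead of it and the grasp point (between the pads) is the TCP; z points along the fingers, y is the line along which they close (so a half turn about z gives the same grasp; the last joint's range is limited). The gripper opens to 85 mm and grips with 20 to 120 N. Pads are 22 mm wide; open, the fingers measure 114 mm over their backs; the gripper's body (76 mm by 85 mm) begins 54 mm behind the grasp point. The pads swing forward as they close: fully open they stand 13 mm farther back than shut.
Start: joints at [1.04, 0.527, 1.433, -0, 1.181, -0.178], TCP at [0.215, 0.587, 0.25] pointing down, gripper open.
Joint ranges: [-3.08, 3.08], [-0.75, 2.2], [0.22, 2.44], [-1.43, 4.57], [0, 2.65], [-2.85, 2.85]. Speed limits (rad/s): [2.79, 2.79, 3.14, 3.14, 3.14, 3.14].

INTERFACE

Orientations are given as a unit quaternion [x, y, z, w].
In Python, from station import manip, cams, sign_off gives the robot as it stands.
- The arm moves only by the tool carry_out, never from a script. Its argument "targets" is a list that holds one entry, the list of rows, each a list of 7 numbers: the shift along the tool's x, y, z in cm, then the turn, a rotation vector about the tool's x, y, z in degrees, then the finger opening in cm, from 0 to 8.54. A call has 1 to 12 rows; each row is the pose to reach, as a shift and turn from the pose commanded when the call began, along the tool's axes at that moment; what a row does not reach only later rows make up. A row lasts 1/12 s, in which the tool goes at most 41.7 mm and 7.16 degrees, less where a joint would pass 70% of its speed; a pose out of reach is approached as far as the arm can. A call with a gripper value outside its range is refused whole. The fingers move at their own pace and stop on an object; "force" is the grip in N (left out, the last holds). Time passes only in rows, so rows that repeat a pose let the fingers close. It gives the time, the measured TCP pose, the force, the opening and the grip force at its end, in the units of the state.
- manip.sense(): the state, without advancing time (a new reading comes with each control period).
- cams.snapshot(name): name is "scene" or "top" or "wrist"; returns the picture (384x512x3 uint8, red, green, blue); there is no depth.
- cams.camera_info(name): a dict with "K" (3x3 intrinsics, pixels), "T" (4x4, takes a point from camera to world coordinates). Camera axes: x right, y down, z forward; pixel columns grow to the right and rows downward; lengths in m; the calibration is good to about 2 mm. A picture is of the moment at which its call begins: read the wrist's pose just before it. camera_info takes no time and is no camera call; for the wrist camera it gives the pose at the moment of the call.
- sign_off(): hands the job in; it is judged then, once.
The state is a dict: "t": time; "q": joint angles; "qd": joint speeds; "tau": joint torques, N m; "tcp_pos": TCP position; "tool_rot": TCP orientation; "force": force on the tool from outside, world axes, zero at the start; "ft_torque": the same for the moment, N m; "finger_gap": opening from 0.0 (shut) to 1.0 (fully open); "gripper_force": force on a finger pad.
Only numpy, scipy, OpenCV 4.12 (cv2) and the standard library are available. Lean on these libraries where they do the work, as an engineer would, in place of code of your own. Each camera call takes 0.05 s, during which the arm holds its last target. There are 200 camera calls.

TASK

The polishing bench's spring tray keeps two identical long clamping straps from rattling, and one is still out on the bench. Put that long strap (not the short one) into whichever bay is free, the same way round as the strap already there: slotted end against the spring plunger, plain end fully home under the lip, lying flat, with the plunger sprung back out. Leave the stored strap, the short strap and the other things on the bench where they are.

Things in the scene. Friction and masses are not known exactly. Their poses are not given: they have to be found in the camera images.
- tray: Dark steel spring tray fixed to the bench, 178 x 122, two parallel bays along its x, centred at y = +38 and -38. Bay floors 8 above the bench, 31 wide between guide walls 7 high. Origin: on the bench, midway between the bays; +x points to the spring end, roughly towards the robot. A strap goes in slotted end first, nose down 12 degrees, pushing the plunger back.
- bay_a (a point): Bay at tray y = +38: point on its floor where a home strap's origin lies (tray x = -1.5); axes as the tray. Empty or holding strap_stored. -x end: end wall, inner face at tray x = -62, with a lip over it reaching to x = -50, underside 11 and top 15 above the floor. Lip edge to resting plunger: 109.5, too short for a level 120 strap.
- bay_b (a point): The same for the bay at tray y = -38.
- plunger_a (a joint): Brass spring plunger of bay_a, block 20 x 24, from 0.5 to 14 above the bay floor. 0 = at rest (its face at tray x = +59.5, 61 from the bay point), grows to 0.020 m as it is pushed to +x. Spring: 3 N at rest, 250 N/m, so 6 N at 12 mm; a level strap clears the lip when it is pushed back 12 mm or more.
- plunger_b (a joint): The same for bay_b.
- strap_long: Steel strap: bar 120 long (x) x 26 wide (y) x 8 thick, through slot 10 wide at x = 18 to 50 near its +x (slotted) end, other end plain. On it a fixed grip block 30 (x) x 16 (y) x 34 high, centred at x = -12, top 42 above the underside; pinch it across y. Origin: centre of the underside, z up. About 0.28 kg. Loose on the bench: this is the one that belongs in the free bay.
- strap_long_slot_end (a point): Middle of the slotted end's lower edge of strap_long, 60 from its origin along +x.
- strap_stored: Steel strap: bar 120 long (x) x 26 wide (y) x 8 thick, through slot 10 wide at x = 18 to 50 near its +x (slotted) end, other end plain. On it a fixed grip block 30 (x) x 16 (y) x 34 high, centred at x = -12, top 42 above the underside; pinch it across y. Origin: centre of the underside, z up. Identical to strap_long, already home in one of the two bays, slotted end to the plunger.
- strap_stored_slot_end (a point): The same point on strap_stored.
- strap_short: Steel strap: bar 90 long (x) x 26 wide (y) x 8 thick, through slot 10 wide at x = 10 to 36 near its +x (slotted) end, other end plain. On it a fixed grip block 30 (x) x 16 (y) x 34 high, centred at x = -12, top 42 above the underside; pinch it across y. Origin: centre of the underside, z up. A shorter strap for other work, loose on the bench; bystander.
- pliers: Pliers with red grips, 165 long, 13 high, lying beside the tray; bystander. Origin under the pivot, jaws to +x.
- spanner: Steel spanner, 150 long, lying beyond the work; bystander.
- oil_jar: Closed amber jar, 48 across, 60 high; bystander. Origin: centre of its underside.
Things that resemble listed ones, but are neither listed nor needed, are in the scene too. Leave any purple look-alike of the strap_long alone.

How it is judged:
By the outcome, as a careful person would: the job done as asked, in the order asked, and still so for the second after the job is handed in, with the robot touching nothing.
It also fails if it takes over 45 s, if anything falls off the work surface, if the arm or the gripper's body presses on something with over 40 N, if the wrist force passes 120 N, or if a joint passes its speed limit or range.

## Working session

There is one attempt and no reset: what is moved stays moved. The work goes in short steps, Python scripts to look and compute and a tool call to move; the robot and the scene stay as the last step left them, time stands still between calls to the robot, and variables do not carry over. Pictures are saved under pics/ and viewed, at most 10 in all, crops included, and the job is handed in when it is done.

Besides the shell and the picture viewer there is one more tool, called after ">>>" as a command line: name --argument value ..., lists and objects as JSON in quotes. carry_out: Moves the arm, as the interface text tells. Its arguments: {"type":"object","properties":{"targets":{"type":"array"},"force":{"type":"number"}},"required":["targets"]}

```bash
mkdir -p pics
python3 - <<'E'
from station import manip,cams
import cv2,numpy as np
s=manip.sense();print(s)
for n in("scene","top"):
    im=cams.snapshot(n);cv2.imwrite(f"pics/{n}0.png",im[...,::-1])
    c=cams.camera_info(n);print(n,np.round(c["K"],1).tolist(),np.round(c["T"],4).tolist())
a=cv2.imread("pics/top0.png");cv2.imwrite("pics/top0b.png",cv2.resize(a,(800,600),interpolation=cv2.INTER_CUBIC))
a=cv2.imread("pics/scene0.png");cv2.imwrite("pics/scene0b.png",cv2.resize(a,(800,600),interpolation=cv2.INTER_CUBIC))
E
```

```text
{'t': 0.0, 'q': array([ 1.04049085e+00,  5.28448009e-01,  1.43393433e+00, -1.11951746e-05,
        1.18140279e+00, -1.78511441e-01]), 'qd': array([ 0.00044713,  0.00053489, -0.00237773,  0.00072546, -0.00076498,
        0.0009224 ]), 'tau': array([-5.55011648e-04, -4.42352450e+01, -1.78024489e+01, -4.36616201e-04,
        8.48292257e-03, -1.71969975e-05]), 'tcp_pos': array([0.21498964, 0.58612163, 0.24933455]), 'tool_rot': array([ 1.74989179e-01,  9.84569746e-01, -1.02990653e-03, -3.75579606e-04]), 'force': array([ 0.01664356,  0.84354474, -0.54608903]), 'ft_torque': array([0.04198466, 0.0575987 , 0.00071186]), 'gripper_force': 0.0, 'finger_gap': 0.9998232505690673}
scene [[359.2, 0.0, 254.8], [0.0, 359.2, 195.0], [0.0, 0.0, 1.0]] [[-0.1015, 0.8272, -0.5527, 1.0587], [0.9948, 0.0862, -0.0537, 0.0621], [0.0032, -0.5553, -0.8316, 0.7672], [0.0, 0.0, 0.0, 1.0]]
top [[354.9, 0.0, 256.1], [0.0, 354.9, 191.3], [0.0, 0.0, 1.0]] [[0.0119, -0.9797, 0.2, 0.3459], [-0.9999, -0.0125, -0.0018, 0.0197], [0.0043, -0.2, -0.9798, 1.107], [0.0, 0.0, 0.0, 1.0]]
```

View pics/top0b.png

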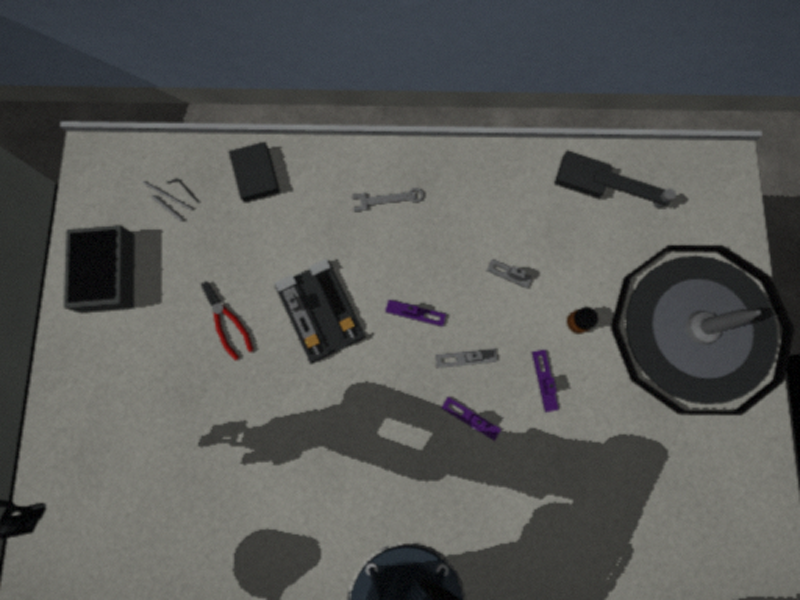

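View pics/scene0b.png

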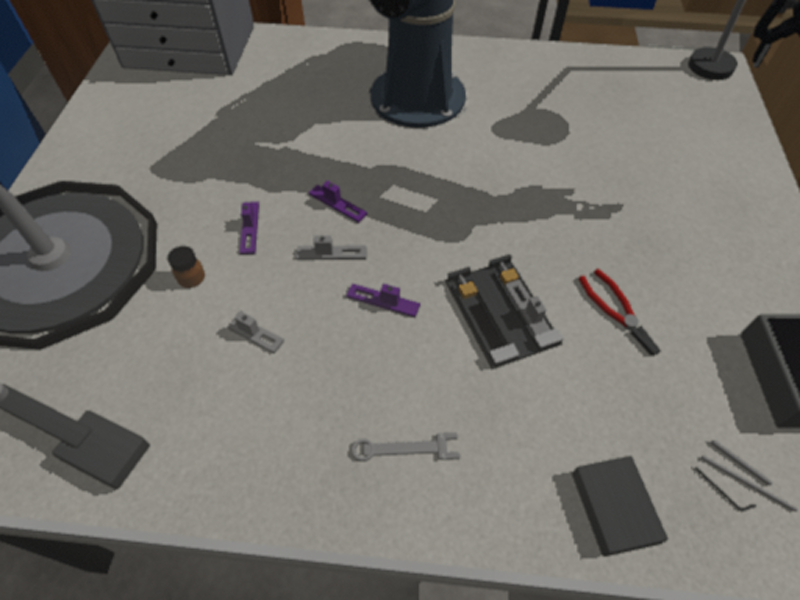

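The top view shows the long strap at about (467,357) with its slot toward the left (+y). The short strap is at (513,273) and the tray at (322,310). The tray's left bay is filled, so the right one, bay_a, is free.

```bash
cat > h.py <<'E'
from station import manip,cams
import cv2,numpy as np
from scipy.spatial.transform import Rotation as R
def cast(c,uv,z):
    d=c["T"][:3,:3]@np.linalg.inv(c["K"])@np.array([uv[0],uv[1],1.]);o=c["T"][:3,3]
    return o+d*(z-o[2])/d[2]
def proj(c,p):
    q=c["T"][:3,:3].T@(np.array(p)-c["T"][:3,3]);q=c["K"]@q;return q[:2]/q[2]
def tool(s): return R.from_quat(s["tool_rot"])
def rel(s,p,Rt):
    "shift cm, rotvec deg in tool axes to reach p with rotation Rt"
    r=tool(s);return np.round(r.inv().apply(np.array(p)-s["tcp_pos"])*100,2),np.round((r.inv()*Rt).as_rotvec(degrees=True),2)
E
python3 - <<'E'
from h import *
k=512/800
c=cams.camera_info("top")
for n,u,v,z in [("slotend",435,360,.008),("plainend",498,355,.008),("short",513,273,.008),("tray ll",315,362,.015),("tray lr",370,336,.015),("tray ul",277,286,.015),("tray ur",335,262,.015),("jar",583,320,.03)]:
    print(n,np.round(cast(c,(u*k,v*k),z),3))
c=cams.camera_info("wrist");s=manip.sense()
T=np.linalg.inv(np.block([[tool(s).as_matrix(),s["tcp_pos"][:,None]],[np.zeros((1,3)),np.ones((1,1))]]))@c["T"]
print(np.round(c["K"],1).tolist(),np.round(T,4).tolist())
E
```

```text
slotend [ 0.448 -0.053  0.008]
plainend [ 0.459 -0.178  0.008]
short [ 0.627 -0.212  0.008]
tray ll [0.44  0.183 0.015]
tray lr [0.493 0.077 0.015]
tray ul [0.592 0.266 0.015]
tray ur [0.644 0.151 0.015]
jar [ 0.528 -0.343  0.03 ]
[[280.1, 0.0, 250.0], [0.0, 280.1, 187.8], [0.0, 0.0, 1.0]] [[0.0004, -0.9526, -0.3043, 0.0775], [1.0, 0.0005, -0.0003, 0.0005], [0.0004, -0.3043, 0.9526, -0.1241], [0.0, 0.0, 0.0, 1.0]]
```

```bash
python3 - <<'E'
from h import *
s=manip.sense()
def down(yaw): # tool y at yaw, z down
    y=np.radians(yaw);Y=np.array([np.cos(y),np.sin(y),0]);Z=np.array([0,0,-1.]);return R.from_matrix(np.c_[np.cross(Y,Z),Y,Z])
print(rel(s,[.542,.169,.19],down(117)))
E
cat >> h.py <<'E'
def down(yaw):
    y=np.radians(yaw);Y=np.array([np.cos(y),np.sin(y),0]);Z=np.array([0,0,-1.]);return R.from_matrix(np.c_[np.cross(Y,Z),Y,Z])
E
```

```text
(array([-45.07, -27.88,   5.98]), array([ -0.1 ,  -0.06, -47.16]))
```

>>> carry_out --targets '[[[-45, -27.9, 6, 0, 0, -47, 5], [-45, -27.9, 6, 0, 0, -47, 5], [-45, -27.9, 6, 0, 0, -47, 5], [-45, -27.9, 6, 0, 0, -47, 5], [-45, -27.9, 6, 0, 0, -47, 5], [-45, -27.9, 6, 0, 0, -47, 5], [-45, -27.9, 6, 0, 0, -47, 5], [-45, -27.9, 6, 0, 0, -47, 5], [-45, -27.9, 6, 0, 0, -47, 5], [-45, -27.9, 6, 0, 0, -47, 5], [-45, -27.9, 6, 0, 0, -47, 5], [-45, -27.9, 6, 0, 0, -47, 5]]]'

```text
t: 1.1
tcp_pos: [0.5096, 0.2098, 0.1958]
tool_rot: [-0.232, 0.973, 0.0, -0.0]
force: [-0.2, 0.9, 0.3]
finger_gap: 0.584
gripper_force: 0.0
```

>>> carry_out --targets '[[[0, 0, 0, 0, 0, 0, 5], [0, 0, 0, 0, 0, 0, 5], [0, 0, 0, 0, 0, 0, 5], [0, 0, 0, 0, 0, 0, 5]]]'

```text
t: 1.43
tcp_pos: [0.5078, 0.2125, 0.1962]
tool_rot: [-0.233, 0.973, 0.0, -0.001]
force: [0.1, 0.3, 0.1]
finger_gap: 0.584
gripper_force: 0.0
```

```bash
cat > snap.py <<'E'
import sys,pickle
from h import *
n=sys.argv[1];s=manip.sense();c=cams.camera_info("wrist");im=cams.snapshot("wrist")[...,::-1]
cv2.imwrite(f"pics/{n}.png",im);cv2.imwrite(f"pics/{n}b.png",cv2.resize(im,(800,600),interpolation=cv2.INTER_CUBIC))
pickle.dump((s,c),open(f"pics/{n}.pkl","wb"));print(s["t"],s["tcp_pos"],s["tool_rot"],s["force"],s["finger_gap"],np.abs(s["qd"]).max())
E
python3 snap.py w1
```

```text
1.4333 [0.50781213 0.21246583 0.19615686] [-2.32708260e-01  9.72546368e-01  1.61616983e-04 -6.33976929e-04] [0.14376876 0.3061159  0.06483934] 0.5838503482924958 0.016359845525294205
```

View pics/w1b.png

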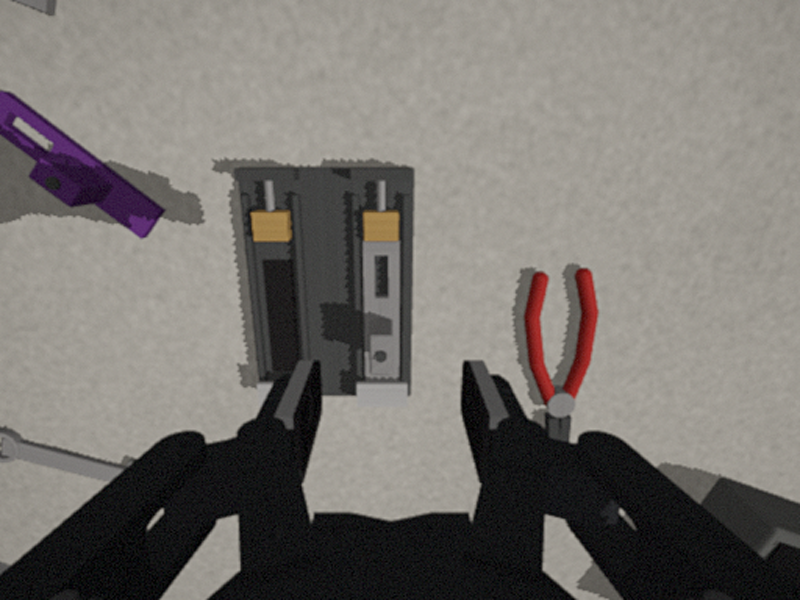

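Wrist view: the two orange plungers are at (271,227) and (381,227). The left bay (bay_a) is empty, and the stored strap is in the right one. I'll fit the tray pose from the plunger tops.

Run:
```python
from h import *
import pickle
s,c=pickle.load(open("pics/w1.pkl","rb"));im=cv2.imread("pics/w1.png");hsv=cv2.cvtColor(im,cv2.COLOR_BGR2HSV)
m=cv2.inRange(hsv,(8,110,60),(30,255,255))
n,l,st,ce=cv2.connectedComponentsWithStats(m)
P=[]
for i in range(1,n):
    if st[i,4]<100: continue
    pts=np.argwhere(l==i)[:,::-1].astype(float)
    W=np.array([cast(c,p,.022)[:2] for p in pts]);W0=W
    r=cv2.minAreaRect((W*1e4).astype(np.float32));print(st[i],np.round(np.array(r[0])/1e4,4),np.round(np.array(r[1])/10,1),r[2],"median V",np.median(hsv[l==i][:,2]))
    P.append(W)
P.sort(key=lambda w:-w.mean(0)[1]) # b has greater world y
b,a=P
d=a.mean(0)-b.mean(0);print("sep mm",np.linalg.norm(d)*1e3)
ty=d/np.linalg.norm(d);tx=np.array([ty[1],-ty[0]])  # x = y rotated -90
for w in(a,b):
    print("x-ext",np.percentile(w@tx,[1,99])*1e3,"y-ext",np.percentile(w@ty,[1,99])*1e3)
mid=(a.mean(0)+b.mean(0))/2
print("tray x yaw",np.degrees(np.arctan2(tx[1],tx[0])),"mid",mid,"origin",mid-tx*.0695)
print("tcp in tx,ty",s["tcp_pos"][:2]@tx,s["tcp_pos"][:2]@ty)
print(im[120:160,165:190].mean((0,1)))
```

```text
[160 134  27  21 515] [0.517  0.1257] [21.3 27.3] 26.92170524597168 median V 159.0
[232 134  24  20 451] [0.4827 0.192 ] [20.2 24.7] 26.916412353515625 median V 160.0
sep mm 74.73832447072093
x-ext [-527.97281626 -506.6543202 ] y-ext [111.20187775 137.74054114]
x-ext [-527.23438779 -507.03361795] y-ext [37.38569485 61.9404919 ]
tray x yaw -152.82154143446152 mid [0.50006212 0.15891952] origin [0.56188849 0.19066458]
tcp in tx,ty -0.5487903025783711 0.04294295691970443
[ 66.84   88.805 101.924]
```

Run:
```python
from h import *
s=manip.sense();print(rel(s,[.454,-.127,.16],down(5)))
```

```text
(array([ 20.19, -27.85,   3.63]), array([-3.0000e-02, -5.0000e-02,  1.1195e+02]))
```

>>> carry_out --targets '[[[20.2, -27.8, 3.6, 0, 0, 112, 5], [20.2, -27.8, 3.6, 0, 0, 112, 5], [20.2, -27.8, 3.6, 0, 0, 112, 5], [20.2, -27.8, 3.6, 0, 0, 112, 5], [20.2, -27.8, 3.6, 0, 0, 112, 5], [20.2, -27.8, 3.6, 0, 0, 112, 5], [20.2, -27.8, 3.6, 0, 0, 112, 5], [20.2, -27.8, 3.6, 0, 0, 112, 5], [20.2, -27.8, 3.6, 0, 0, 112, 5], [20.2, -27.8, 3.6, 0, 0, 112, 5], [20.2, -27.8, 3.6, 0, 0, 112, 5], [20.2, -27.8, 3.6, 0, 0, 112, 5]]]'

```text
t: 2.48
tcp_pos: [0.4542, -0.1268, 0.1605]
tool_rot: [0.495, 0.869, 0.0, 0.0]
force: [-0.6, -0.4, 0.2]
finger_gap: 0.583
gripper_force: 0.0
```

Run:
```python
from h import *
s=manip.sense();print(s["t"],s["tcp_pos"],rel(s,[.454,-.127,.16],down(5)))
```

```text
2.4833 [ 0.45422408 -0.12678998  0.16054149] (array([-0.01, -0.03,  0.05]), array([ 0.  , -0.  , 25.61]))
```

>>> carry_out --targets '[[[0, 0, 0, 0, 0, 25.6, 5], [0, 0, 0, 0, 0, 25.6, 5], [0, 0, 0, 0, 0, 25.6, 5], [0, 0, 0, 0, 0, 25.6, 5], [0, 0, 0, 0, 0, 25.6, 5], [0, 0, 0, 0, 0, 25.6, 5]]]'

```text
t: 2.98
tcp_pos: [0.4544, -0.1265, 0.1606]
tool_rot: [0.672, 0.74, 0.0, 0.0]
force: [-0.3, 0.4, 1.4]
finger_gap: 0.585
gripper_force: 0.0
```

```bash
python3 snap.py w2
```

```text
2.9833 [ 0.45444018 -0.12645587  0.16059653] [6.72099013e-01 7.40461267e-01 4.78774086e-05 1.63427166e-04] [-0.25756225  0.43930389  1.38794962] 0.5850892829994503 0.007087306761766274
```

View pics/w2b.png

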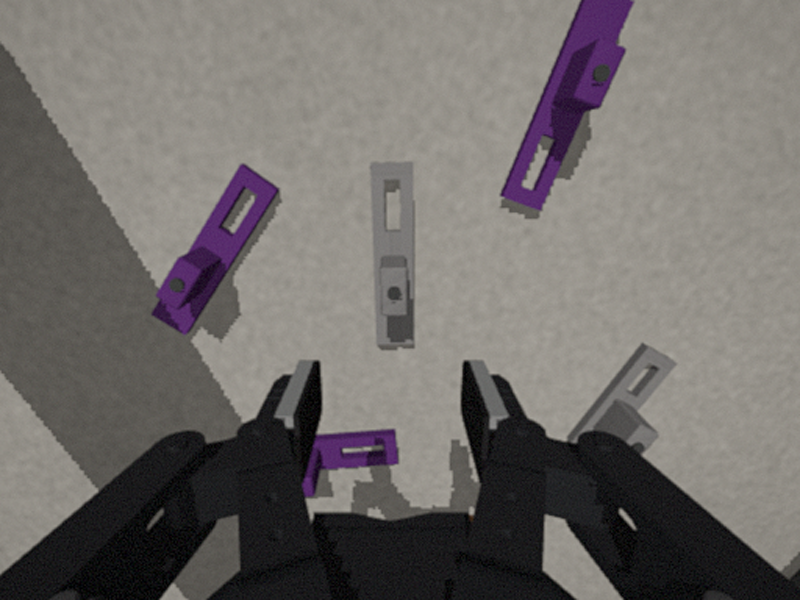

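The long strap is straight ahead. Its slotted end is at the top, corners (371,164) and (412,162), and its plain end is at (378,346) and (413,347). The block top is around (394,290).

Run:
```python
from h import *
import pickle
s,c=pickle.load(open("pics/w2.pkl","rb"))
f=lambda u,v,z:cast(c,((u+.5)*.64-.5,(v+.5)*.64-.5),z)
A,B,C,D=[f(*p,.008) for p in((371,163.5),(412.5,162),(377,346.5),(413.5,346.5))]
for e in(A-B,C-D,A-C,B-D):print(np.linalg.norm(e)*1e3)
n,p=(A+B)/2,(C+D)/2;d=n-p;yaw=np.degrees(np.arctan2(d[1],d[0]));o=(n+p)/2
print("yaw",yaw,"origin",o)
bt=[f(*q,.042) for q in((381,265),(406,265),(382.5,315),(408,315))]
print("block",np.mean(bt,0),np.linalg.norm(bt[0]-bt[1]),np.linalg.norm(bt[0]-bt[2]))
u=d/np.linalg.norm(d);g=o-.012*u;print("block from bar",g)
g=g.copy();g[2]=.030
print(rel(s,g,down(yaw-90)))
```

```text
25.156083938327775
25.210259137952015
121.20318950235306
122.06167545730729
yaw 96.73270207957573 origin [ 0.45554249 -0.11406429  0.008     ]
block [ 0.4567917  -0.12361365  0.042     ] 0.014259522457006858 0.030432737898905656
block from bar [ 0.45694935 -0.12598154  0.008     ]
(array([ 0.03,  0.25, 13.06]), array([ 0.02,  0.01, -1.19]))
```

>>> carry_out --targets '[[[0, 0.25, 8, 0, 0, -1.2, 5], [0, 0.25, 8, 0, 0, -1.2, 5], [0, 0.25, 11, 0, 0, -1.2, 5], [0, 0.25, 13, 0, 0, -1.2, 5], [0, 0.25, 13, 0, 0, -1.2, 5], [0, 0.25, 13, 0, 0, -1.2, 1.2], [0, 0.25, 13, 0, 0, -1.2, 1.2], [0, 0.25, 13, 0, 0, -1.2, 1.2], [0, 0.25, 13, 0, 0, -1.2, 1.0], [0, 0.25, 13, 0, 0, -1.2, 1.0], [0, 0.25, 13, 0, 0, -1.2, 1.0], [0, 0.25, 13, 0, 0, -1.2, 1.0]]]' --force 80

```text
t: 4.03
tcp_pos: [0.4576, -0.1277, 0.0319]
tool_rot: [0.666, 0.746, 0.0, 0.001]
force: [-0.2, 1.6, 7.7]
finger_gap: 0.176
gripper_force: 79.4
```

>>> carry_out --targets '[[[0, 0, -6, 0, 0, 0, 1.0], [0, 0, -12, 0, 0, 0, 1.0], [0, 0, -12, 0, 0, 0, 1.0], [0, 0, -12, 0, 0, 0, 1.0], [0, 0, -12, 0, 0, 0, 1.0]]]'

```text
t: 4.45
tcp_pos: [0.4579, -0.1279, 0.1525]
tool_rot: [0.666, 0.746, 0.001, 0.003]
force: [-0.4, 0.2, -3.0]
finger_gap: 0.171
gripper_force: 79.4
```

```bash
cat >> h.py <<'E'
# tray geometry (world): plunger_a front centre, yaw of tray x
b=np.radians(-152.82);_tx=np.array([np.cos(b),np.sin(b)]);_ty=np.array([-_tx[1],_tx[0]])
FACE=-.5279*_tx+.1256*_ty; YAW=-153.0; FL=.008
DX,DY,DZ=.0137,0.,.032
def goal(xn,zn,tilt,yoff=0.):
    "tool pose so that nose lower edge is xn ahead of resting plunger face, zn over floor (m), nose down tilt deg"
    y=np.radians(YAW);X=np.array([np.cos(y),np.sin(y),0]);Y=np.array([-X[1],X[0],0])
    Rt=down(YAW-90)*R.from_euler("y",-tilt,degrees=True)
    N=np.r_[FACE,FL]+X*xn+Y*yoff+[0,0,zn]
    return N-Rt.apply([DX+.06,DY,DZ]),Rt
E
python3 - <<'E'
from h import *
print(FACE)
s=manip.sense();print(s["t"],s["tcp_pos"],s["force"],s["finger_gap"]);p,Rt=goal(-.010,.06,0);print(p,rel(s,p,Rt))
E
python3 snap.py w3
```

```text
[0.52697961 0.12940736]
4.45 [ 0.45790041 -0.1279329   0.15247119] [-0.35864463  0.16829463 -3.01978438] 0.17109582953315416
[0.60155685 0.16740636 0.1       ] (array([27.73, 17.6 ,  5.24]), array([-1.0000e-02,  4.0000e-01, -1.1049e+02]))
4.45 [ 0.45790041 -0.1279329   0.15247119] [6.65822256e-01 7.46104340e-01 6.55088773e-04 2.93387476e-03] [-0.35864463  0.16829463 -3.01978438] 0.17109582953315416 0.06085715846786225
```

View pics/w3b.png

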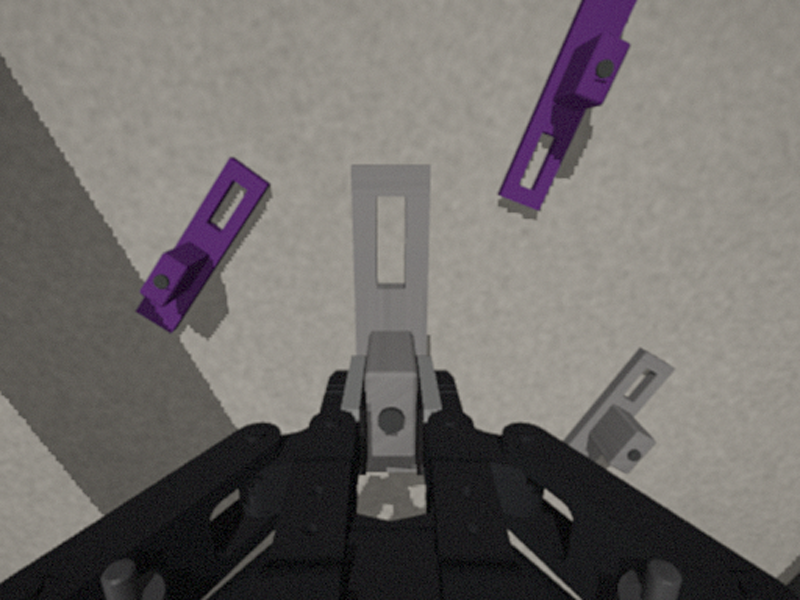

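>>> carry_out --targets '[[[27.7, 17.6, 1, 0, 0, -110.5, 1.0], [27.7, 17.6, 1, 0, 0, -110.5, 1.0], [27.7, 17.6, 1, 0, 0, -110.5, 1.0], [27.7, 17.6, 1, 0, 0, -110.5, 1.0], [27.7, 17.6, 1, 0, 0, -110.5, 1.0], [27.7, 17.6, 1, 0, 0, -110.5, 1.0], [27.7, 17.6, 1, 0, 0, -110.5, 1.0], [27.7, 17.6, 1, 0, 0, -110.5, 1.0], [27.7, 17.6, 1, 0, 0, -110.5, 1.0], [27.7, 17.6, 1, 0, 0, -110.5, 1.0], [27.7, 17.6, 1, 0, 0, -110.5, 1.0], [27.7, 17.6, 1, 0, 0, -110.5, 1.0]]]'

```text
t: 5.5
tcp_pos: [0.598, 0.168, 0.1368]
tool_rot: [-0.025, 1.0, -0.0, -0.003]
force: [-0.0, -0.2, -2.7]
finger_gap: 0.169
gripper_force: 79.6
```

```bash
sed -i 's/^DX,DY,DZ=.*/DX,DY,DZ=.0143,0.,.032/' h.py
python3 - <<'E'
from h import *
s=manip.sense();print(s["t"],s["tcp_pos"],s["force"],s["finger_gap"]);p,Rt=goal(-.006,.04,12);print(p,rel(s,p,Rt))
E
```

```text
5.5 [0.59799011 0.1680354  0.1367541 ] [-0.03134854 -0.1784222  -2.74836273] 0.16884544079800637
[0.59115274 0.1621052  0.09474856] (array([ 0.68, -0.56,  4.21]), array([ -2.47, -12.21, -24.07]))
```

>>> carry_out --targets '[[[0.7, -0.55, 0, 0, 0, -24.1, 1.0], [0.7, -0.55, 0, 0, 0, -24.1, 1.0], [0.7, -0.55, 0, 0, 0, -24.1, 1.0], [0.7, -0.55, 0, 0, 0, -24.1, 1.0], [0.7, -0.55, 4.2, -2.5, -12.2, -24.1, 1.0], [0.7, -0.55, 4.2, -2.5, -12.2, -24.1, 1.0], [0.7, -0.55, 4.2, -2.5, -12.2, -24.1, 1.0], [0.7, -0.55, 4.2, -2.5, -12.2, -24.1, 1.0], [0.7, -0.55, 4.2, -2.5, -12.2, -24.1, 1.0], [0.7, -0.55, 4.2, -2.5, -12.2, -24.1, 1.0]]]'

```text
t: 6.33
tcp_pos: [0.5957, 0.1622, 0.0991]
tool_rot: [-0.229, 0.967, 0.023, 0.106]
force: [0.4, -0.4, -2.7]
finger_gap: 0.176
gripper_force: 79.7
```

```bash
python3 snap.py w4
python3 - <<'E'
from h import *
s=manip.sense();p,Rt=goal(-.006,.04,12);print(p,rel(s,p,Rt))
E
```

```text
6.3333 [0.59572852 0.16221279 0.09905854] [-0.22914828  0.96731833  0.02349678  0.10599162] [ 0.39144707 -0.35046695 -2.71829338] 0.1758701358302905 0.01367163792312062
[0.59115274 0.1621052  0.09474856] (array([0.52, 0.19, 0.36]), array([-0.26,  0.51, -0.3 ]))
```

View pics/w4b.png

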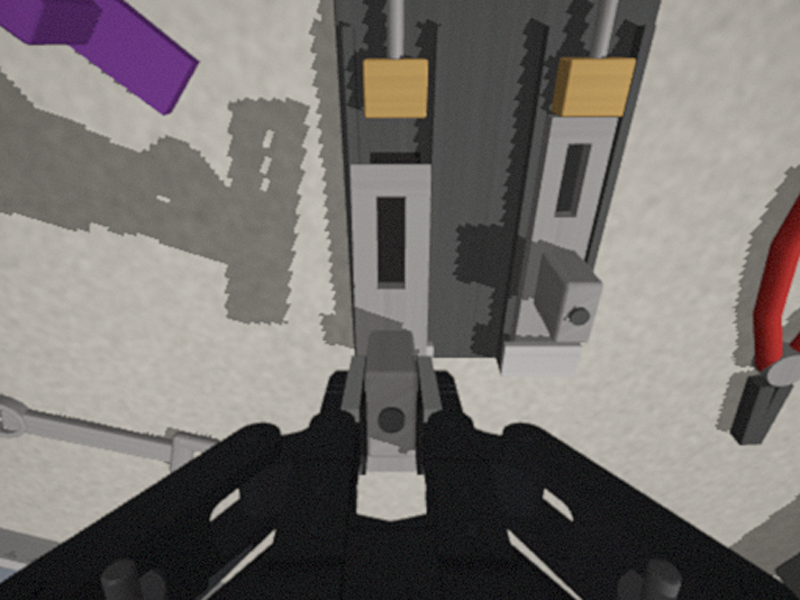

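The view shows the held strap's nose edge at row 165 (columns 351–430). Plunger_a spans columns 363–428 with its face at row 117, so it is lined up within a few mm. I'll refine from this picture.

```bash
cat > ref.py <<'E'
from h import *
import pickle,sys
n=sys.argv[1]
s,c=pickle.load(open(f"pics/{n}.pkl","rb"));im=cv2.imread(f"pics/{n}.png");hsv=cv2.cvtColor(im,cv2.COLOR_BGR2HSV)
m=cv2.inRange(hsv,(8,110,60),(30,255,255))
k,l,st,_=cv2.connectedComponentsWithStats(m)
y=np.radians(YAW);X=np.array([np.cos(y),np.sin(y)]);Y=np.array([-X[1],X[0]])
for i in range(1,k):
    if st[i,4]<300: continue
    W=np.array([cast(c,p,.022)[:2] for p in np.argwhere(l==i)[:,::-1].astype(float)])-FACE
    r=cv2.minAreaRect((W*1e4).astype(np.float32))
    print("rel FACE mm x",np.percentile(W@X,[1,99])*1e3,"y",np.percentile(W@Y,[1,99])*1e3,"angle",r[2],"size",np.array(r[1])/10)
E
python3 ref.py w4
python3 - <<'E'
from h import *
import pickle
s,c=pickle.load(open("pics/w4.pkl","rb"));r=tool(s);T=c["T"]
f=lambda u,v:((u+.5)*.64-.5,(v+.5)*.64-.5)
for q in((351,165),(430,164),(377,197),(405,197),(378,288),(405,288)):
    d=r.inv().apply(T[:3,:3]@np.linalg.inv(c["K"])@np.r_[f(*q),1]);o=r.inv().apply(T[:3,3]-s["tcp_pos"])
    print(q,np.round((o+d*(.024-o[2])/d[2])*1e3,1))
N=s["tcp_pos"]+r.apply([DX+.06,DY,DZ]);y=np.radians(YAW);X=np.array([np.cos(y),np.sin(y)]);Y=np.array([-X[1],X[0]])
print("nose",N,(N[:2]-FACE)@X*1e3,(N[:2]-FACE)@Y*1e3)
E
```

```text
rel FACE mm x [ 0.26235623 20.04161064] y [-11.59881567  12.08659007] angle 26.676542282104492 size [20.31943817 24.36936493]
rel FACE mm x [-0.1096245  19.66332547] y [-87.47092258 -60.11666593] angle 26.67611312866211 size [20.22949982 28.10343018]
(351, 165) [ 73.8 -13.1  24. ]
(430, 164) [74.2 12.5 24. ]
(377, 197) [63.7 -4.7 24. ]
(405, 197) [63.7  4.5 24. ]
(378, 288) [32.1 -4.7 24. ]
(405, 288) [32.1  4.9 24. ]
nose [0.53711793 0.13265336 0.05177716] -10.506968047656471 1.7104878633985787
```

```bash
sed -i 's/^DX,DY,DZ=.*/DX,DY,DZ=.0140,-.0002,.032/; s/YAW=-153.0/YAW=-153.2/' h.py
cat > g.py <<'E'
from h import *
import sys
s=manip.sense();r=tool(s);y=np.radians(YAW);X=np.array([np.cos(y),np.sin(y)]);Y=np.array([-X[1],X[0]])
N=s["tcp_pos"]+r.apply([DX+.06,DY,DZ]);xs=r.apply([1,0,0])
print("t",round(s["t"],2),"nose x,y,z mm",np.round([(N[:2]-FACE)@X*1e3,(N[:2]-FACE)@Y*1e3,(N[2]-FL)*1e3],2),"tilt",round(np.degrees(np.arcsin(-xs[2])),2),"Fx,Fy,Fz",np.round([s["force"][:2]@X,s["force"][:2]@Y,s["force"][2]],1),"gap",s["finger_gap"]*85.4)
for a in sys.argv[1:]:
    print(a,*rel(s,*goal(*[float(v) for v in a.split(",")])))
E
python3 g.py -.005,.012,12,.0002 -.005,.003,12,.0002
```

```text
t 6.38 nose x,y,z mm [-11.02   1.86  44.11] tilt 12.51 Fx,Fy,Fz [-0.2  0.2 -2.6] gap 15.117822300081107
-.005,.012,12,.0002 [1.26 0.18 3.07] [-0.22  0.51 -0.11]
-.005,.003,12,.0002 [1.45 0.18 3.95] [-0.22  0.51 -0.11]
```

>>> carry_out --targets '[[[0.6, 0.18, 1, -0.2, 0.5, -0.1, 1.0], [1.25, 0.18, 3.1, -0.2, 0.5, -0.1, 1.0], [1.25, 0.18, 3.1, -0.2, 0.5, -0.1, 1.0], [1.25, 0.18, 3.1, -0.2, 0.5, -0.1, 1.0], [1.25, 0.18, 3.1, -0.2, 0.5, -0.1, 1.0]]]'

```text
t: 6.8
tcp_pos: [0.5882, 0.1612, 0.0656]
tool_rot: [-0.23, 0.968, 0.024, 0.1]
force: [-0.3, -0.5, -3.9]
finger_gap: 0.177
gripper_force: 79.7
```

```bash
python3 g.py -.005,.003,12,.0002
```

```text
t 6.8 nose x,y,z mm [-3.15 -0.68 11.11] tilt 11.87 Fx,Fy,Fz [ 0.5  0.4 -3.9] gap 15.136984198352746
-.005,.003,12,.0002 [-0.01 -0.08  0.82] [ 0.05 -0.13 -0.03]
```

>>> carry_out --targets '[[[-0.1, -0.08, 0.2, 0, 0, 0, 1.0], [-0.05, -0.08, 0.5, 0, 0, 0, 1.0], [0, -0.08, 0.85, 0, 0, 0, 1.0], [0, -0.08, 0.85, 0, 0, 0, 1.0], [0, -0.08, 0.85, 0, 0, 0, 1.0]]]'

```text
t: 7.22
tcp_pos: [0.5895, 0.1611, 0.0569]
tool_rot: [-0.23, 0.968, 0.025, 0.1]
force: [0.1, 0.0, -3.7]
finger_gap: 0.174
gripper_force: 79.7
```

```bash
python3 g.py -.004,.001,12,.0002 .014,.002,12,.0002; python3 snap.py w5;python3 ref.py w5
```

```text
t 7.22 nose x,y,z mm [-4.19 -0.03  2.4 ] tilt 11.83 Fx,Fy,Fz [-0.1  0.  -3.7] gap 14.882641408525725
-.004,.001,12,.0002 [ 0.06 -0.01  0.11] [ 0.07 -0.17 -0.05]
.014,.002,12,.0002 [ 1.8  -0.01 -0.36] [ 0.07 -0.17 -0.05]
7.2167 [0.58945384 0.16110758 0.05688592] [-0.23016991  0.9676789   0.02451913  0.10009084] [ 0.10065602  0.01425861 -3.65933804] 0.17426980572044173 0.0025189282916762376
rel FACE mm x [ 0.26123501 20.29193345] y [-87.20816001 -59.08379774] angle 26.725059509277344 size [20.9181488  28.86832275]
rel FACE mm x [-0.16603611 20.3156538 ] y [-11.56212896  12.11644069] angle 26.75899314880371 size [20.48791962 24.20389557]
```

View pics/w5b.png

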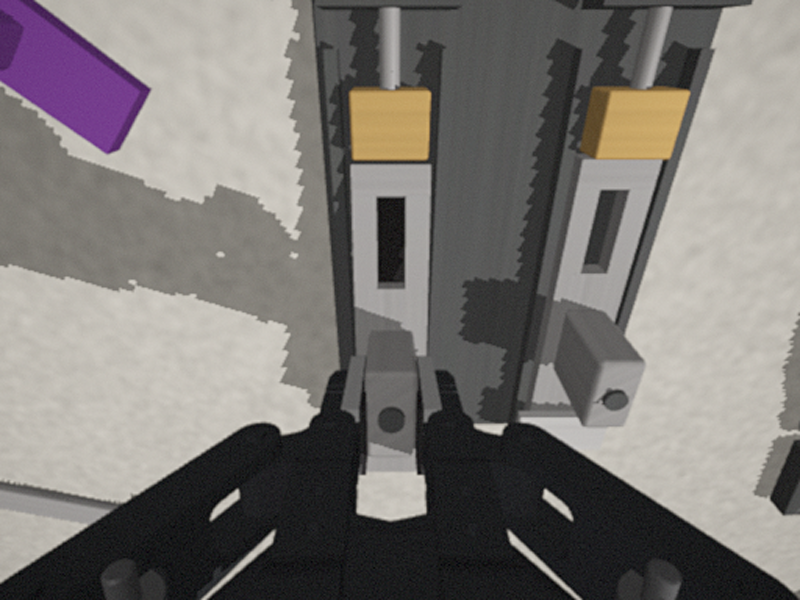

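The nose sits between the guide walls, centred and just short of the plunger face (row 161). Now I'll push the plunger back.

>>> carry_out --targets '[[[0.6, 0, -0.1, 0, 0, 0, 1.0], [1.2, 0, -0.22, 0, 0, 0, 1.0], [1.85, 0, -0.36, 0, 0, 0, 1.0], [1.9, 0, -0.36, 0, 0, 0, 1.0], [1.9, 0, -0.36, 0, 0, 0, 1.0], [1.9, 0, -0.36, 0, 0, 0, 1.0]]]'

```text
t: 7.77
tcp_pos: [0.5749, 0.1527, 0.0578]
tool_rot: [-0.229, 0.968, 0.024, 0.104]
force: [4.7, 4.5, -3.9]
finger_gap: 0.172
gripper_force: 79.5
```

```bash
python3 g.py .015,.002,6,.0002 .015,.002,0,.0002;python3 snap.py w6;python3 ref.py w6
```

```text
t 7.77 nose x,y,z mm [12.27  0.9   2.91] tilt 12.21 Fx,Fy,Fz [-6.3 -1.9 -3.9] gap 14.655748997184006
.015,.002,6,.0002 [-0.02  0.08  0.85] [-0.07  6.21 -0.14]
.015,.002,0,.0002 [-0.22  0.09  1.67] [-0.07 12.21 -0.14]
7.7667 [0.57492709 0.15269168 0.05782892] [-0.22921568  0.96755224  0.02408077  0.1035517 ] [ 4.74684426  4.5057475  -3.87593879] 0.17161298591550356 0.0031658928952248817
rel FACE mm x [14.30796498 34.71549904] y [-11.48623816  12.1004408 ] angle 26.672405242919922 size [20.42359467 24.30514069]
rel FACE mm x [ 0.77316548 21.75505086] y [-87.17336436 -59.04008956] angle 26.671998977661133 size [22.04489746 28.93395691]
```

>>> carry_out --targets '[[[0.1, 0.04, 0.4, 0, 3, 0, 1.0], [0.06, 0.08, 0.85, 0, 6.2, -0.1, 1.0], [0, 0.08, 1.25, 0, 9.2, -0.1, 1.0], [-0.12, 0.08, 1.65, 0, 12.2, -0.1, 1.0], [-0.12, 0.08, 1.65, 0, 12.2, -0.1, 1.0], [-0.12, 0.08, 1.65, 0, 12.2, -0.1, 1.0]]]'

```text
t: 8.32
tcp_pos: [0.5809, 0.1561, 0.0421]
tool_rot: [-0.232, 0.973, -0.001, 0.002]
force: [6.2, 1.7, -0.8]
finger_gap: 0.174
gripper_force: 80.2
```

```bash
python3 g.py .015,.0,0,.0002 -.0005,0,0,.0002;python3 snap.py w7;python3 ref.py w7
```

```text
t 8.32 nose x,y,z mm [13.69  0.86  1.81] tilt 0.24 Fx,Fy,Fz [-6.3  1.3 -0.8] gap 14.840516956902468
.015,.0,0,.0002 [0.12 0.05 0.21] [-0.14  0.24  0.07]
-.0005,0,0,.0002 [-1.43  0.05  0.22] [-0.14  0.24  0.07]
8.3167 [0.58091487 0.15610656 0.04211889] [-2.32372494e-01  9.72623815e-01 -7.43680004e-04  2.32084013e-03] [ 6.20899492  1.69652753 -0.84701164] 0.17377654516279234 0.02508039915101831
rel FACE mm x [14.46476953 33.44704253] y [-11.50527116  12.19817121] angle 26.900590896606445 size [19.41228333 24.19780731]
rel FACE mm x [ 0.48442801 19.72587592] y [-87.22299603 -59.14936486] angle 26.896955490112305 size [19.73383179 28.80084839]
```

>>> carry_out --targets '[[[0, 0.04, 0.1, 0, 0.2, 0, 1.0], [0, 0.04, 0.15, 0, 0.2, 0, 1.0], [0, 0.04, 0.2, 0, 0.2, 0, 1.0], [0, 0.04, 0.2, 0, 0.2, 0, 1.0]]]'

```text
t: 8.7
tcp_pos: [0.5802, 0.156, 0.0405]
tool_rot: [-0.232, 0.973, -0.001, 0.001]
force: [6.4, 2.1, -1.2]
finger_gap: 0.169
gripper_force: 80.2
```

```bash
python3 g.py -.0005,0,0,.0002
```

```text
t 8.7 nose x,y,z mm [14.45  0.64  0.4 ] tilt 0.04 Fx,Fy,Fz [-6.7  1.  -1.2] gap 14.468815543734918
-.0005,0,0,.0002 [-1.5   0.03  0.05] [-0.15  0.04  0.04]
```

>>> carry_out --targets '[[[0, 0.02, 0.06, 0, 0, 0, 1.0], [-0.4, 0.03, 0.06, 0, 0, 0, 1.0], [-0.8, 0.03, 0.06, 0, 0, 0, 1.0], [-1.2, 0.03, 0.06, 0, 0, 0, 1.0], [-1.5, 0.03, 0.06, 0, 0, 0, 1.0], [-1.5, 0.03, 0.06, 0, 0, 0, 1.0], [-1.5, 0.03, 0.06, 0, 0, 0, 1.0]]]'

```text
t: 9.28
tcp_pos: [0.5896, 0.1617, 0.0401]
tool_rot: [-0.233, 0.973, -0.001, -0.004]
force: [-1.4, -3.3, 9.1]
finger_gap: 0.173
gripper_force: 81.7
```

```bash
python3 g.py -.0012,0,0,.0002;python3 snap.py w8;python3 ref.py w8
```

```text
t 9.28 nose x,y,z mm [ 3.87 -0.19  0.72] tilt -0.5 Fx,Fy,Fz [2.8 2.3 9.1] gap 14.80468002860422
-.0012,0,0,.0002 [-0.48 -0.06  0.  ] [-0.05 -0.5   0.13]
9.2833 [0.58955979 0.16167324 0.04007463] [-0.23282226  0.97250957 -0.0014165  -0.00411368] [-1.44672285 -3.34023951  9.06235597] 0.1733569090000494 0.004156837233856868
rel FACE mm x [ 4.46709723 23.74005251] y [-11.51393622  12.13465483] angle 26.948322296142578 size [19.76074219 24.18648987]
rel FACE mm x [-0.05637573 19.61918055] y [-87.25087358 -59.16787597] angle 26.949024200439453 size [20.11765442 28.69890747]
```

>>> carry_out --targets '[[[0, -0.03, -0.1, 0, -0.3, 0, 1.0], [-0.1, -0.03, -0.1, 0, -0.3, 0, 1.0], [-0.2, -0.03, -0.1, 0, -0.3, 0, 1.0], [-0.2, -0.03, -0.1, 0, -0.3, 0, 1.0], [-0.2, -0.03, -0.1, 0, -0.3, 0, 1.0]]]'

```text
t: 9.75
tcp_pos: [0.5908, 0.1623, 0.04]
tool_rot: [-0.232, 0.973, -0.001, -0.003]
force: [-1.2, -4.0, 7.9]
finger_gap: 0.174
gripper_force: 81.5
```

```bash
python3 g.py -.0012,0,0,.0002
```

```text
t 9.75 nose x,y,z mm [ 2.37 -0.31  0.36] tilt -0.31 Fx,Fy,Fz [2.8 3.  7.9] gap 14.846199943226207
-.0012,0,0,.0002 [-0.34 -0.06 -0.01] [ 0.01 -0.31  0.09]
```

>>> carry_out --targets '[[[0, -0.06, -0.1, 0, -0.3, 0, 1.0], [-0.1, -0.06, -0.1, 0, -0.3, 0, 1.0], [-0.2, -0.06, -0.1, 0, -0.3, 0, 1.0], [-0.3, -0.06, -0.1, 0, -0.3, 0, 1.0], [-0.35, -0.06, -0.1, 0, -0.3, 0, 1.0], [-0.35, -0.06, -0.1, 0, -0.3, 0, 1.0]]]'

```text
t: 10.25
tcp_pos: [0.5931, 0.1637, 0.04]
tool_rot: [-0.232, 0.973, 0.0, -0.001]
force: [-1.4, -2.7, 5.3]
finger_gap: 0.169
gripper_force: 81.1
```

```bash
python3 g.py -.0012,0,0,.0002;python3 snap.py w9;python3 ref.py w9
```

```text
t 10.25 nose x,y,z mm [-0.45 -0.56  0.16] tilt -0.14 Fx,Fy,Fz [2.4 1.7 5.3] gap 14.43335070708532
-.0012,0,0,.0002 [-0.07 -0.08 -0.  ] [ 0.09 -0.14  0.08]
10.25 [0.59313553 0.16373307 0.03997001] [-2.32395653e-01  9.72620227e-01  4.32869061e-04 -1.40224562e-03] [-1.39090167 -2.65996944  5.29795404] 0.16900879048109274 0.004545179580058048
rel FACE mm x [ 0.24776392 19.44852877] y [-11.50761427  12.11534287] angle 26.9156551361084 size [19.20489044 24.16781921]
rel FACE mm x [-0.08540395 19.60446161] y [-87.25569317 -59.1725749 ] angle 26.897855758666992 size [20.12289734 28.84494629]
```

View pics/w9b.png

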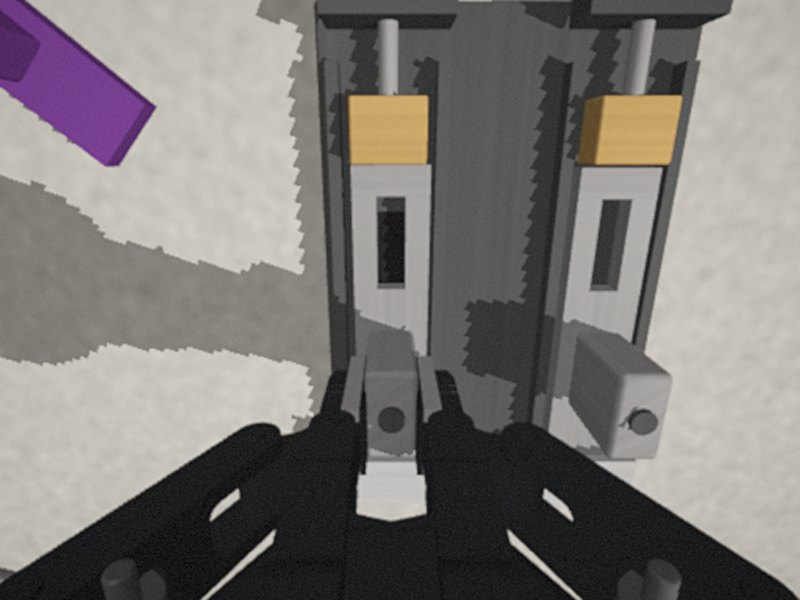

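Both nose edges now line up at row 165 in the two bays, and plunger_a is back at rest to within about 0.3 mm. I'll nudge it fully home, then release.

>>> carry_out --targets '[[[-0.1, -0.04, -0.05, 0, -0.1, 0, 1.0], [-0.2, -0.04, -0.05, 0, -0.1, 0, 1.0], [-0.25, -0.04, -0.05, 0, -0.1, 0, 1.0], [-0.25, -0.04, -0.05, 0, -0.1, 0, 1.0]]]'

```text
t: 10.63
tcp_pos: [0.5943, 0.1646, 0.04]
tool_rot: [-0.232, 0.973, 0.001, -0.002]
force: [-5.1, -3.5, 4.8]
finger_gap: 0.18
gripper_force: 81.1
```

```bash
python3 g.py -.0012,0,0,.0002;python3 snap.py w10;python3 ref.py w10
```

```text
t 10.63 nose x,y,z mm [-1.84 -0.85  0.26] tilt -0.19 Fx,Fy,Fz [6.2 0.8 4.8] gap 15.351524266721217
-.0012,0,0,.0002 [ 0.08 -0.11  0.  ] [ 0.16 -0.19  0.08]
10.6333 [0.59428918 0.16460442 0.04000952] [-2.32449202e-01  9.72606136e-01  9.47647395e-04 -1.94308503e-03] [-5.13738264 -3.51151155  4.82103953] 0.17976023731523672 0.004585860992479667
rel FACE mm x [-0.24630511 19.32292066] y [-11.53285516  12.16880946] angle 26.928091049194336 size [19.99668427 24.21068268]
rel FACE mm x [-0.11364496 19.4940366 ] y [-87.23904311 -59.22614261] angle 26.928085327148438 size [20.03379822 28.71435852]
```

>>> carry_out --targets '[[[0.1, 0, 0, 0, 0, 0, 1.0], [0.1, 0, -0.05, 0, 0, 0, 3.5], [0.1, 0, -0.05, 0, 0, 0, 4], [0.1, 0, -0.05, 0, 0, 0, 4], [0.1, 0, -0.05, 0, 0, 0, 4], [0.1, 0, -1, 0, 0, 0, 4], [0.1, 0, -3, 0, 0, 0, 4], [0.1, 0, -7, 0, 0, 0, 4], [0.1, 0, -11, 0, 0, 0, 4], [0.1, 0, -11, 0, 0, 0, 4], [0.1, 0, -11, 0, 0, 0, 4]]]'

```text
t: 11.6
tcp_pos: [0.5981, 0.1647, 0.1543]
tool_rot: [-0.232, 0.973, 0.0, 0.005]
force: [-0.2, -0.8, -0.9]
finger_gap: 0.466
gripper_force: 0.0
```

```bash
python3 snap.py w11;python3 ref.py w11; python3 -c "
from h import *
im=cams.snapshot('scene')[...,::-1];cv2.imwrite('pics/s2.png',cv2.resize(im[140:260,250:410],(800,600),interpolation=cv2.INTER_CUBIC))"
```

```text
11.6 [0.59805547 0.16469239 0.15429843] [-2.32339192e-01  9.72621084e-01  2.46603774e-04  5.16388932e-03] [-0.17319597 -0.75763675 -0.9212325 ] 0.4658282567475358 0.05780603018453719
rel FACE mm x [ 0.20760706 20.20114568] y [-11.89999493  12.09761737] angle 26.893083572387695 size [19.98544769 24.18293152]
rel FACE mm x [ 0.33083647 20.32395695] y [-87.8663312  -61.57922541] angle 26.887943267822266 size [19.97866364 27.15219116]
```

View pics/w11b.png

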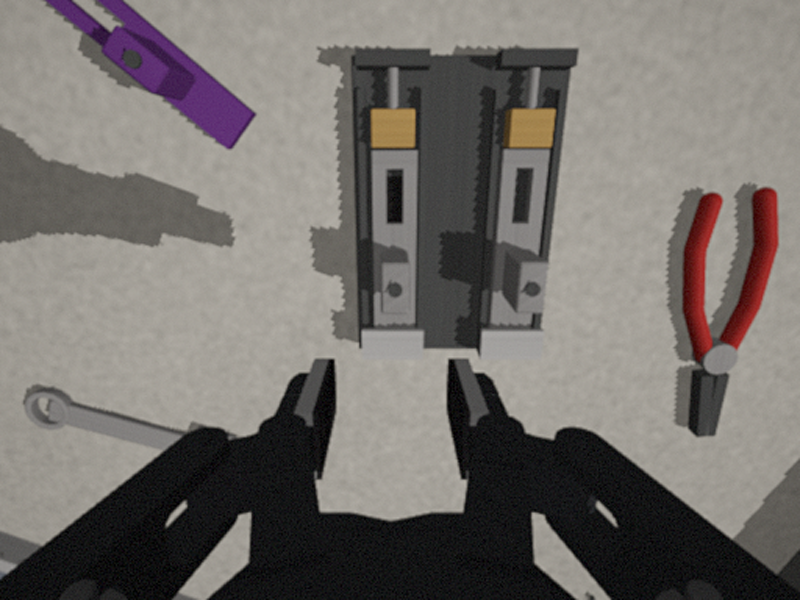

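View pics/s2.png

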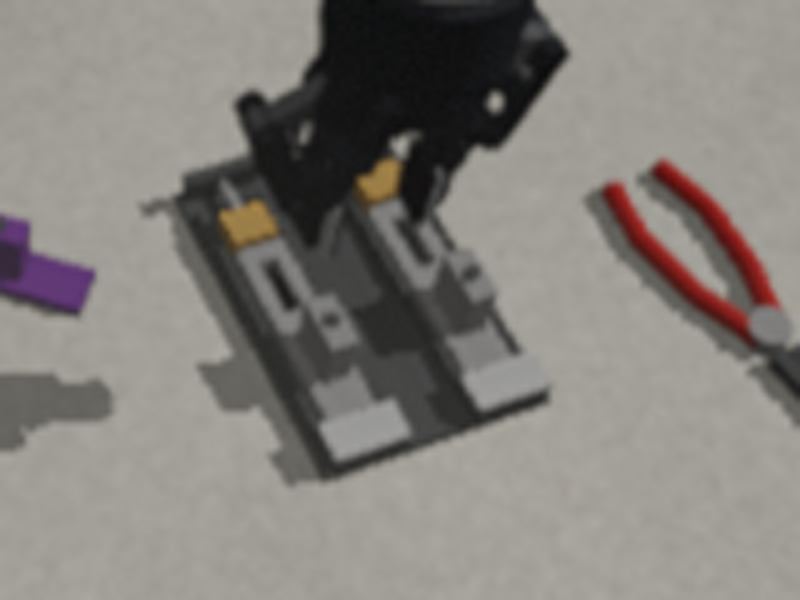

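Both straps lie flat and match. Their plain ends are under the lips at (393,330) and (512,330), and both plungers are at rest with faces at row 148. Handing in.

```bash
python3 -c "
from station import sign_off
print(sign_off())"
```

```text
the job is handed in; nothing more can be done
None
```

The long strap is in bay_a, the free bay, lying flat with its slotted end at the plunger and its plain end home under the lip. The plunger is sprung back out, the stored strap, short strap and other items were left alone, and the job is handed in at about 12 s of the 45 s allowed.

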